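# Ease open the sprung peg tin and put the extractor away

## Task

Open the metal peg tin by pushing in the catch on its front, keeping a finger on the sprung lid so that it comes up under control instead of flying open, and let it come right up until it stands open by itself. Then lay the steel peg extractor down flat on the floor of the tin, lengthwise, without dropping it, and let go. Leave the pegs, their block, the mallet and the other things on the table as they are.

Things in the scene. Friction and masses are not known exactly. Their poses are not given: they have to be found in the camera images.
- tin: Metal peg tin, fixed on the table, empty: body 126 mm deep (its x) by 216 mm long (y), walls and floor 2 mm, rim 64 mm high. Origin: centre of its underside; -x is its front (roughly towards the robot), +z up. Inside, behind the middle of the front wall, the lid's tongue and the catch's bar take up 30 mm of the length, up to 18 mm behind the wall, 44 to 55 mm above the table.
- lid (a joint): Angle of the lid in rad: 0 shut, 1.55 fully open against its stop (89 degrees, upright over the rear rim, its top edge 193 mm above the table); grows as it opens. A spring lifts it (about 1 N at the front edge when shut, less higher up): once the catch lets go it flies up by itself in about a quarter of a second unless something rests on it, and the spring holds it open.
- lid_hinge (a point): A point of the tin: the middle of the lid's hinge axis, 63.5 mm behind the tin's middle and 64 mm above the table. The axis is parallel to the tin's y. The front edge of the lid is 129 mm from this axis and the lid's upper face lies 2.5 mm outside the plane through the axis.
- lid_edge (a point): Middle of the lid's upper front edge; moves with the lid. Shut, it is 66.5 mm above the table and 65.5 mm in front of the tin's middle. x points from this edge to the hinge along the lid, z out of the lid's upper face. The lid is 131 x 221 mm, 2.5 mm thick, hinged along the tin's rear (+x) rim, with a 10 mm deep skirt at the front and ends.
- catch_face (a point): Middle of the front face of the catch's thumb piece, 28 mm wide by 14 mm high, standing 10 mm out in front of the lid's edge with its middle 20.5 mm below the lid's top (46 mm above the table). Pushed inward along the tin's +x it moves up to 6 mm; it springs back when released. Axes as the tin.
- catch (a joint): How far the catch is pushed in (m): 0 out, 0.006 fully in. It lets the lid go at about 0.003, at a push of about 4 N; fully in takes about 5.5 N. Its nose stays clear of the lid only while it is held in: it is safe to let it spring back once the lid's front edge is 5 mm or more up. A lid pushed down again clicks shut.
- extractor_grip (a point): Middle of the handle, half-way up, of the stainless steel peg extractor lying flat among the pegs (8 mm above the table). Handle: bar 88 mm long (x), 22 wide (y), 16 thick (z). From its +x end a 6 mm rod runs to a J hook that reaches 98 mm from this point along x and 25 mm to +y. Overall 142 mm, 0.1 to 0.2 kg, balance point about 13 mm to +x of this point.
- peg1_mid (a point): Middle of a green aluminium Y-peg lying on the table in the row with the extractor: 180 mm long (x), three vanes, 20 mm wide, 18 mm high. Leave alone.
- peg2_mid (a point): Second such Y-peg in the row. Leave alone.
- peg3_mid (a point): Third such Y-peg in the row. Leave alone.
- peg4_mid (a point): Fourth such Y-peg, lying in a slot of the peg block. Leave alone.
- block_mid (a point): Middle of the slotted wooden peg block, 75 x 190 x 42 mm. Leave alone.
- mallet_mid (a point): Middle of the orange plastic mallet, 290 mm long, head 96 mm across and 58 mm thick, lying on the table. Leave alone.
- mug: Enamel mug, 84 mm across, 78 mm tall; origin under its middle. Leave alone.
- flask: Steel drinking flask, 72 mm across, 210 mm tall; origin under its middle. Leave alone.
- lantern: Small battery lantern, 76 mm across, 130 mm tall with its bail; origin under its middle. Leave alone.
Not all that is in view belongs to the job. What is meant by the part that bears extractor_grip is not green, and is the larger of those in its own colour.

How it is judged:
By the outcome, as a careful person would: the job done as asked, in the order asked, and still so for the second after the job is handed in, with the robot touching nothing.
It also fails if it takes over 61 s, if anything falls off the work surface, if the arm or the gripper's body presses on something with over 40 N, if the wrist force passes 120 N, or if a joint passes its speed limit or range.

## Robot

A 7-joint arm with a two-finger parallel gripper is mounted at the origin on the work surface. World frame = base frame: x ahead of the robot, y to its left, z up, the work surface at z = 0. Lengths are in mm, angles in rad, forces in N, time in s.
With the tool pointing down it reaches from about 400 to 900 mm from the base axis. Payload 5.6 kg.
Tool frame: the origin (TCP) lies midway between the tips of the shut fingers; the grasp point (between the pads) lies 19 mm behind it; x points along the fingers, y is the direction in which the jaws open and shut, and the axes are right-handed (so a half turn about x gives the same grasp; the last joint's range is limited). The gripper opens to 92 mm and grips with 3 to 60 N. Pads are 20 mm wide; open, the fingers measure 128 mm over their backs; the gripper's body (75 mm by 189 mm) begins 69 mm behind the grasp point.
Start: joints at [-1.33, 0.468, -0.012, 1.603, 0.006, 1.071, -0.056], TCP at [182.045, 623.994, 214.592] pointing down, gripper open.
Joint ranges: [-2.53, 2.53], [-0.31, 2.02], [-1.57, 1.55], [0.28, 2.44], [-1.29, 4.43], [0.15, 1.84], [-2.92, 2.92]. Speed limits (rad/s): [2.57, 2.57, 3.14, 3.14, 3.14, 3.14, 3.14].

## Interface

Orientations are given as a rotation vector (axis times angle).
In Python, from cell import robot, grip, kin, viewer gives the robot as it stands. Calls block until the motion is done:
- robot.movep(position, orientation): joint-space move of the TCP to a pose.
- robot.servo_line(position, feed=150, rotation=None): straight line of the TCP; rotation=None keeps the orientation; feed is the mean speed in mm/s.
- robot.goto_joints(angles): joint-space move.
- grip(opening, newtons=None): opening from 0.0 (shut) to 1.0 (fully open); newtons is the grip in N (None keeps the last); returns when the fingers have stopped.
- robot.hold(seconds).
- kin.ik(position, orientation): joint angles nearest the present ones, or None.
- robot.observe(): the state.
- viewer.read_camera(name): name is "scene" or "top" or "wrist"; returns the picture (400x640x3 uint8, red, green, blue); there is no depth.
- viewer.camera_info(name): a dict with "camera_matrix" (3x3 intrinsics, pixels), "R" (3x3) and "t" (3): a world point X has camera coordinates R X + t. Camera axes: x right, y down, z forward; pixel columns grow to the right and rows downward; lengths in mm; the calibration is good to about 2 mm. A picture is of the moment at which its call begins: read the wrist's pose just before it. camera_info takes no time and is no camera call; for the wrist camera it gives the pose at the moment of the call.
A pose or a line that the arm cannot do raises robot.IKError and nothing moves.
- robot.job_done(): hands the job in, once; it reports no verdict.
Trained networks look in the newest picture that a camera, given by its name, has taken for a name from the list of things; names that differ only in an ending like _2 or _b are one class to them, and where a whole thing is asked for, a point or a joint stands for the part that bears it (a point fixed in the world has none). Each returns a list of dicts, best first, with "confidence" (0 to 1); they miss things now and then, are a little off and sometimes report something else, mostly with a low value. They report only what shows in the picture. A call takes as long as a camera call. They do not tell look-alikes from the thing itself.
- viewer.silhouettes(name, camera): "mask" (400x640 bool, what is visible of it).
- viewer.pinpoint(name, camera): "at" ([x, y, z] in mm, in the coordinates of the camera as it stood for that picture, good to about 4 mm: a listed point, or the origin of a listed thing).
The state is a dict: "t": time; "joints": joint angles; "joint_velocities": joint speeds; "joint_torque": joint torques, N m; "tcp_pos": TCP position; "tcp_rot": TCP orientation; "contact_force": force on the tool from outside, world axes, zero at the start; "wrist_torque": the same for the moment, N m; "grip_width": opening from 0.0 (shut) to 1.0 (fully open).
Only numpy, scipy, OpenCV 4.12 (cv2) and the standard library are available. Lean on these libraries where they do the work, as an engineer would, in place of code of your own. Each camera call takes 0.05 s, during which the arm holds its last target.

## Working session

There is one attempt and no reset: what is moved stays moved. The work goes in short steps, each a Python script; the robot and the scene stay as the last script left them, time stands still between calls to the robot, and variables do not carry over. Pictures are saved under pics/ and viewed, and the job is handed in when it is done.

```bash
ls; mkdir -p pics
cat > h.py <<'E'
import numpy as np, cv2
from cell import robot, grip, kin, viewer
from scipy.spatial.transform import Rotation as Ro
def snap(cam,fn):
    im=viewer.read_camera(cam); cv2.imwrite('pics/'+fn,im[:,:,::-1]); return im
def w(cam,p,ci=None):
    ci=ci or viewer.camera_info(cam); return np.array(ci['R']).T@(np.array(p)-np.array(ci['t']))
def px(cam,X,ci=None):
    ci=ci or viewer.camera_info(cam); c=np.array(ci['R'])@np.array(X)+np.array(ci['t']); q=np.array(ci['camera_matrix'])@c; return q[:2]/q[2]
def onplane(cam,u,v,z,ci=None):
    ci=ci or viewer.camera_info(cam); R=np.array(ci['R']);t=np.array(ci['t']);C=-R.T@t
    d=R.T@np.linalg.inv(np.array(ci['camera_matrix']))@np.array([u,v,1.]); return C+d*(z-C[2])/d[2]
E
python3 - <<'E'
from h import *
print(robot.observe())
for c in ['top','scene']:
    snap(c,c+'0.png'); ci=viewer.camera_info(c); print(c,ci)
    for n in ['tin','lid_edge','lid_hinge','catch_face','extractor_grip','peg1_mid','block_mid','mallet_mid','mug','flask','lantern']:
        for d in viewer.pinpoint(n,c):
            if d['confidence']>.2:
                X=w(c,d['at'],ci); print(n,round(d['confidence'],2),X.round(1),px(c,X,ci).round())
print(robot.observe()['t'])
E
```

```text
pics
{'t': 0.0, 'joints': array([-1.32998994,  0.46840714, -0.01162496,  1.60359411,  0.00595064,
        1.07137269, -0.05634563]), 'joint_velocities': array([-3.85628114e-04,  1.14086767e-03,  6.99706833e-05, -5.40429974e-04,
       -1.97048879e-03,  7.82033922e-04,  1.14959288e-04]), 'joint_torque': array([ 1.74450447e-04, -5.20570278e+01, -1.20316929e-02, -2.43738806e+01,
       -5.65235247e-02,  1.72579230e-02,  1.59640167e-04]), 'tcp_pos': array([181.8890129 , 623.44295687, 213.63310149]), 'tcp_rot': array([ 0.22149184,  1.55946179, -0.22422888]), 'contact_force': array([ 0.63368701,  0.4738632 , -0.42806997]), 'wrist_torque': array([ 0.04321752,  0.00403096, -0.00959437]), 'grip_width': 0.9990659296255799}
top {'camera_matrix': array([[431.69987591,   0.        , 320.16727075],
       [  0.        , 431.69987591, 205.02620226],
       [  0.        ,   0.        ,   1.        ]]), 'R': array([[-0.02439799, -0.99897903, -0.03802143],
       [-0.98505746,  0.03050928, -0.16950218],
       [ 0.17048913,  0.03331778, -0.98479611]]), 't': array([  76.4020756 ,  520.0633355 , 1130.62
[... 1311 characters left out ...]
. ] [262. 195.]
catch_face 0.64 [ 612.  -109.6   61.8] [262. 197.]
catch_face 0.21 [469.5 137.9   9.1] [360. 217.]
extractor_grip 0.79 [248.3 455.7  11. ] [494. 223.]
extractor_grip 0.76 [471.8 339.8   9.2] [419. 257.]
extractor_grip 0.54 [322.1 304.7  10.1] [435. 213.]
peg1_mid 0.56 [472.2 135.5   7.8] [358. 218.]
block_mid 0.62 [731.5 225.4  26.9] [329. 302.]
block_mid 0.56 [ 473.8 -123.3   68.3] [289. 162.]
block_mid 0.53 [ 610.7 -109.7   64.3] [262. 196.]
mallet_mid 0.7 [566.1 477.4  36.3] [448. 310.]
mallet_mid 0.49 [ 609.2 -109.5   63.5] [262. 196.]
mug 0.74 [768.2 -51.8   2.7] [242. 256.]
flask 0.88 [ 625.1 -398.8    3.5] [194. 162.]
lantern 0.92 [ 434.3 -388.6    5. ] [238. 128.]
1.2
```

View pics/top0.png

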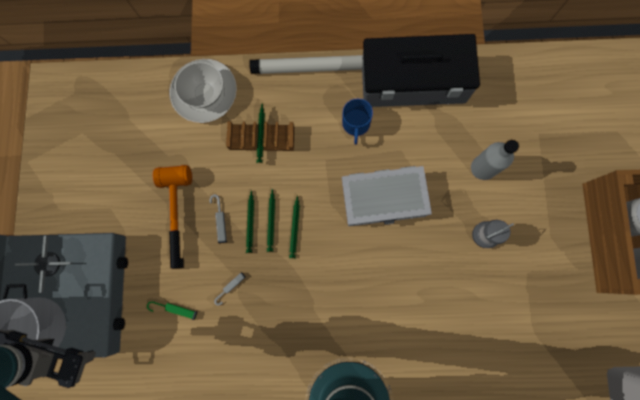

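View pics/scene0.png

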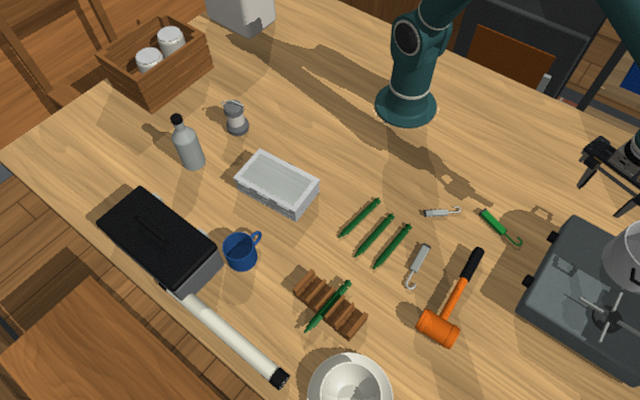

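Run:
```python
import cv2
a=cv2.imread('pics/top0.png')[170:350,140:330]
b=cv2.imread('pics/scene0.png')[190:300,330:530]
cv2.imwrite('pics/cropA.png',cv2.resize(a,None,fx=3.3,fy=3.3,interpolation=cv2.INTER_CUBIC))
cv2.imwrite('pics/cropB.png',cv2.resize(b,None,fx=4,fy=4,interpolation=cv2.INTER_CUBIC))
```

```text
(no output)
```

View pics/cropA.png

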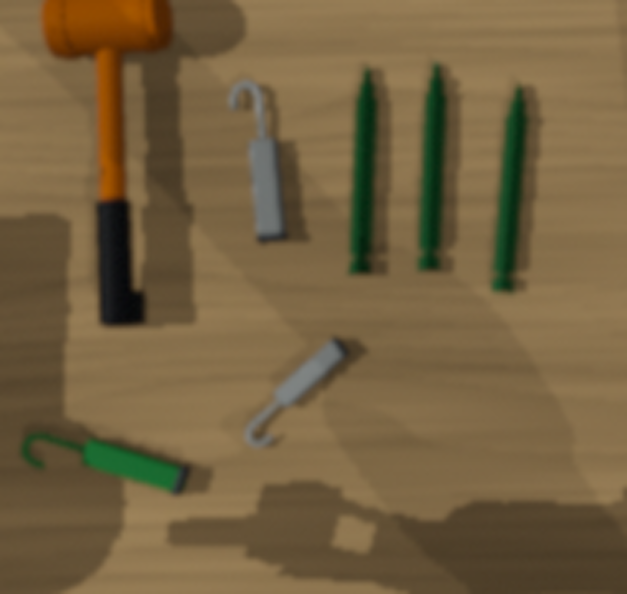

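View pics/cropB.png

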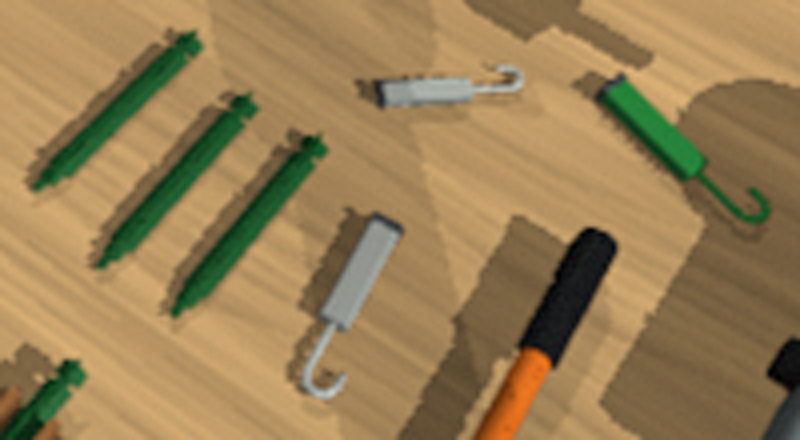

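The candidates for the extractor, by pixel in the top view, are:
- Green one at (181,311).
- Small grey one at (233,285).
- Larger grey one at (220,222), lying in the row with the pegs.

The larger grey one, around world (471,344), is not green and is the bigger of the two grey ones, so it is the target. The crop confirms this. Next I'll check reachability for the tin poses.

```bash
cat >> h.py <<'E'
def rv(X,Y):
    return Ro.from_matrix(np.c_[X,Y,np.cross(X,Y)]).as_rotvec()
def pitched(yaw,th,s=1):
    """tool x pointing along tin +x tilted th below horizontal, jaw in that vertical plane"""
    t=np.array([np.cos(yaw),np.sin(yaw),0]);z=np.array([0,0,1.])
    return rv(np.cos(th)*t-np.sin(th)*z, s*(np.sin(th)*t+np.cos(th)*z))
E
python3 - <<'E'
from h import *
print(Ro.from_rotvec(robot.observe()['tcp_rot']).as_matrix().round(2))
yaw=.1
def tin(p): return np.array([543,-116,0])+Ro.from_euler('z',yaw).apply(p)
for s in (1,-1):
  for th in (40,45,50,55,60,70):
    a=[kin.ik(tin(p),pitched(yaw,np.radians(th),s)) for p in ([-100,0,80],[-63,0,57],[-40,0,120])]
    print('catch',s,th,[None if x is None else np.round(x,2) for x in a])
  for p,th in (([63,0,185],90),([63,0,300],90),([0,-30,10],70),([0,-30,200],70),([0,-30,10],65)):
    a=kin.ik(tin(p),pitched(yaw,np.radians(th),s)); print(s,p,th,None if a is None else a.round(2))
for yw in (0,np.pi):
  a=kin.ik([475,344,5],rv([0,0,-1],[-np.sin(yw),np.cos(yw),0])); print('ext',yw,None if a is None else a.round(2))
print(robot.observe()['t'])
ci=viewer.camera_info('wrist');R=np.array(ci['R']);C=-R.T@np.array(ci['t']); o=robot.observe()
T=Ro.from_rotvec(o['tcp_rot']).as_matrix(); print('cam in tool',T.T@(C-o['tcp_pos']),'axis',T.T@R.T)
E
```

```text
[[ 0.    0.28  0.96]
 [ 0.    0.96 -0.28]
 [-1.    0.    0.  ]]
catch 1 40 [None, None, None]
catch 1 45 [None, None, None]
catch 1 50 [None, None, None]
catch 1 55 [None, None, array([ 1.24,  0.47, -1.04,  2.37,  1.96,  0.15, -1.45])]
catch 1 60 [None, array([ 1.07,  0.55, -0.85,  2.39,  2.21,  0.2 , -1.68]), array([ 1.26,  0.51, -1.12,  2.32,  1.3 ,  0.26, -0.81])]
catch 1 70 [array([ 0.12,  0.27,  0.21,  2.4 , -0.89,  0.24,  1.25]), array([ 0.09,  0.36,  0.2 ,  2.34, -1.05,  0.22,  1.37]), array([-0.17,  0.26,  0.47,  2.28, -0.7 ,  0.38,  0.99])]
1 [63, 0, 185] 90 [-0.48  0.55  0.85  1.76 -0.47  1.05  0.63]
1 [63, 0, 300] 90 [-0.49  0.41  0.84  1.64 -0.32  1.24  0.51]
1 [0, -30, 10] 70 [ 0.11  0.55  0.2   2.19 -1.24  0.24  1.55]
1 [0, -30, 200] 70 [-0.35  0.21  0.71  2.12 -0.52  0.6   0.82]
1 [0, -30, 10] 65 [ 0.83  0.65 -0.63  2.2   1.7   0.17 -1.19]
catch -1 40 [None, None, None]
catch -1 45 [None, None, None]
catch -1 50 [None, None, None]
catch -1 55 [None, None, array([ 1.24,  0.47, -1.04,  2.37,  1.96,  0.15,  1.69])]
catch -1 60 [None, array([ 1.07,  0.55, -0.85,  2.39,  2.
[... 215 characters left out ...]
0.68,  0.44,  1.13,  2.3 , -1.13,  0.6 , -1.75])]
-1 [63, 0, 185] 90 [-0.72  0.84  1.34  1.77 -0.87  1.27 -2.19]
-1 [63, 0, 300] 90 [-0.74  0.66  1.35  1.65 -0.65  1.38 -2.34]
-1 [0, -30, 10] 70 [ 0.85  0.68 -0.7   2.15  1.2   0.29  2.44]
-1 [0, -30, 200] 70 [-0.8   0.48  1.38  2.14 -0.97  0.83 -1.91]
-1 [0, -30, 10] 65 [ 1.01  0.76 -0.86  2.19  1.66  0.34  2.07]
ext 0 [-0.69  0.65  0.01  1.88 -0.01  0.61  0.9 ]
ext 3.141592653589793 [-1.09  0.71  0.54  1.91 -0.56  0.68 -1.78]
1.2
cam in tool [-170.32899147    1.26134424  -76.86042999] axis [[-3.06604909e-04 -2.73201785e-01  9.61956699e-01]
 [ 9.99999938e-01  8.26473526e-05  3.42202819e-04]
 [-1.72993595e-04  9.61956744e-01  2.73201743e-01]]
```

Run:
```python
from h import *
yaw=.1
def tin(p): return np.array([543,-116,0])+Ro.from_euler('z',yaw).apply(p)
R=pitched(yaw,np.radians(70)); P=tin([-90,0,170])
print(kin.ik(P,R))
robot.movep(P,R); grip(.7,20)
o=robot.observe(); print(o['t'],o['joints'].round(2),o['tcp_pos'],P,o['contact_force'],o['grip_width'])
ci=viewer.camera_info('wrist'); snap('wrist','w1.png')
for n in ['tin','lid_edge','lid_hinge','catch_face']:
  for d in viewer.pinpoint(n,'wrist'):
    if d['confidence']>.2: X=w('wrist',d['at'],ci); print(n,round(d['confidence'],2),X.round(1),px('wrist',X,ci).round())
m=viewer.silhouettes('tin','wrist')
import pickle; pickle.dump((ci,m),open('w1.pkl','wb')); print([(d['confidence'],d['mask'].sum()) for d in m])
```

```text
[-0.28520402  0.06652278  0.60715112  2.33724546 -0.4059819   0.4598856
  0.75373409]
4.5833 [-0.29  0.07  0.61  2.34 -0.41  0.46  0.75] [ 453.44994129 -124.98831781  170.00743721] [ 453.44962512 -124.9850075   170.        ] [ 1.0456796  -0.14851859 -1.32882693] 0.6998909768021826
tin 0.89 [ 541.5 -111.5    2.3] [339. 179.]
lid_edge 0.7 [ 474.8 -124.7   70.8] [300. 206.]
lid_hinge 0.76 [ 604.  -107.4   63.7] [418. 188.]
catch_face 0.75 [ 468.8 -123.7   48. ] [287. 198.]
[(0.81, np.int64(28735))]
```

View pics/w1.png

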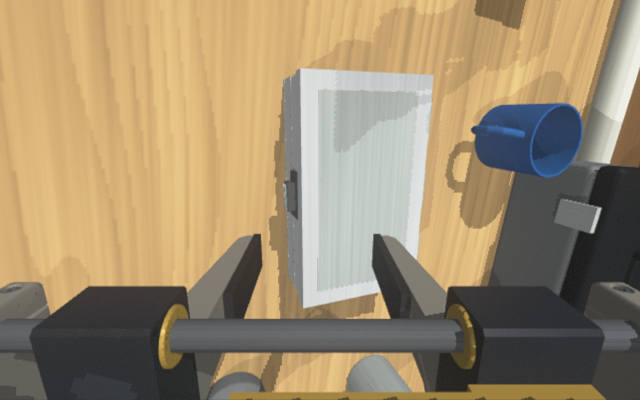

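Run:
```python
from h import *
import pickle
ci,m=pickle.load(open('w1.pkl','rb'))
for c in [(301,69),(433,75),(304,307),(302,190)]: print(c,onplane('wrist',*c,66.5,ci).round(1))
print('catch',onplane('wrist',291,195,46,ci))
a=onplane('wrist',301,69,66.5,ci);b=onplane('wrist',304,307,66.5,ci);d=a-b;print(np.linalg.norm(d),np.arctan2(-d[0],d[1]),(a+b)/2)
# candidate pose fit overlay
im=cv2.imread('pics/w1.png')[30:330,230:480]; im=cv2.resize(im,None,fx=2,fy=2); cv2.imwrite('pics/w1c.png',im)
```

```text
(301, 69) [467.2 -11.5  66.5]
(433, 75) [596.6   1.7  66.5]
(304, 307) [ 489.2 -230.5   66.5]
(302, 190) [ 476.7 -111.4   66.5]
catch [ 473.04941923 -120.99240748   46.        ]
220.0988003181807 0.10033780407287886 [ 478.20892244 -121.02217264   66.5       ]
```

View pics/w1c.png

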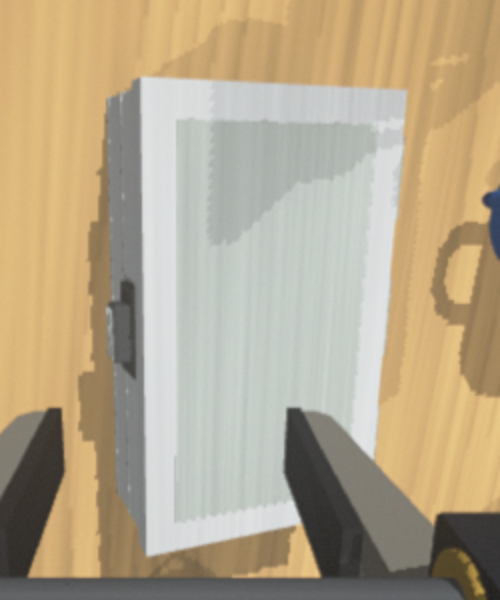

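```bash
cat >> h.py <<'E'
O=np.array([543.3,-114.8,0]); YAW=.1003
tx=np.array([np.cos(YAW),np.sin(YAW),0])
def tin(p): return O+Ro.from_euler('z',YAW).apply(p)
def untin(p): return Ro.from_euler('z',-YAW).apply(np.array(p)-O)
def tcpU(ux,uz,th,wd,y=0):
    "tcp (world) so that upper finger's inner tip corner is at tin (ux,uz)"
    return tin([ux-wd/2*np.sin(th),y,uz-wd/2*np.cos(th)])
def arc(phi,r,clear=0): # tin xz of a point on the lid's upper face
    return 63.5-r*np.cos(phi)+(2.5+clear)*np.sin(phi), 64+r*np.sin(phi)+(2.5+clear)*np.cos(phi)
E
python3 - <<'E'
from h import *
print(robot.observe()['t'])
for T in (64,66,68,70):
  th=np.radians(T); wd=23/np.cos(th); out=[]
  for ux,uz in ((-82+wd*np.sin(th),100),(-82+wd*np.sin(th),66.5),(-70+wd*np.sin(th),66.5)):
    q=kin.ik(tcpU(ux,uz,th,wd),pitched(YAW,th)); out.append(None if q is None else q.round(2))
  r=63.5-ux
  for k in range(7):
    phi=1.55*k/6; t2=th+(np.pi/2-th)*k/6; u=arc(phi,r+30*k/6); q=kin.ik(tcpU(*u,t2,wd),pitched(YAW,t2))
    L=np.array(u)-wd*np.array([np.sin(t2),np.cos(t2)])
    out.append(None if q is None else (q.round(2),L.round()))
  print(T,wd); [print('  ',x) for x in out]
E
```

```text
4.8833
64 52.46695675221176
   [ 0.3   0.29 -0.01  2.37 -1.26  0.17  1.6 ]
   [ 1.21  0.7  -1.1   2.34  1.64  0.41 -1.08]
   [ 1.02  0.57 -0.86  2.32  1.61  0.24 -1.13]
   (array([ 1.02,  0.57, -0.86,  2.32,  1.61,  0.24, -1.13]), array([-70.,  44.]))
   (array([-0.09,  0.34,  0.4 ,  2.33, -1.1 ,  0.29,  1.39]), array([-73.,  70.]))
   (array([-0.26,  0.31,  0.57,  2.27, -0.72,  0.42,  1.  ]), array([-69.,  98.]))
   (array([-0.31,  0.3 ,  0.61,  2.18, -0.49,  0.55,  0.75]), array([-58., 125.]))
   (array([-0.31,  0.32,  0.59,  2.07, -0.36,  0.69,  0.6 ]), array([-41., 149.]))
   (array([-0.29,  0.36,  0.55,  1.94, -0.29,  0.83,  0.51]), array([-17., 168.]))
   (array([-0.26,  0.43,  0.5 ,  1.81, -0.25,  0.96,  0.45]), array([ 11., 180.]))
66 56.54764671820748
   [ 0.    0.3   0.31  2.36 -1.19  0.26  1.51]
   [ 1.05  0.57 -0.9   2.32  1.44  0.27 -0.96]
   [ 1.03  0.59 -0.9   2.29  1.42  0.29 -0.94]
   (array([ 1.03,  0.59, -0.9 ,  2.29,  1.42,  0.29, -0.94]), array([-70.,  44.]))
   (array([-0.16,  0.35,  0.46,  2.31, -1.01,  0.33,  1.3 ]), array([-73.,  69.]))
   (array([-0.28,  0.3
[... 1178 characters left out ...]
  2.32 -0.95  0.34  1.24]
   [-0.07  0.4   0.38  2.32 -1.18  0.28  1.47]
   [-0.11  0.41  0.41  2.3  -1.17  0.3   1.45]
   (array([-0.11,  0.41,  0.41,  2.3 , -1.17,  0.3 ,  1.45]), array([-70.,  44.]))
   (array([-0.24,  0.39,  0.55,  2.27, -0.87,  0.39,  1.14]), array([-73.,  66.]))
   (array([-0.3 ,  0.36,  0.61,  2.21, -0.64,  0.49,  0.9 ]), array([-71.,  90.]))
   (array([-0.32,  0.35,  0.61,  2.14, -0.47,  0.59,  0.72]), array([-62., 114.]))
   (array([-0.31,  0.36,  0.59,  2.05, -0.37,  0.71,  0.61]), array([-47., 135.]))
   (array([-0.29,  0.39,  0.55,  1.95, -0.3 ,  0.82,  0.53]), array([-27., 152.]))
   (array([-0.27,  0.44,  0.52,  1.84, -0.27,  0.93,  0.47]), array([ -3., 164.]))
```

Run:
```python
from h import *
th=np.radians(70); wd=67.25; grip(wd/92)
wd=robot.observe()['grip_width']*92
R=pitched(YAW,th); s=wd*np.sin(th)
robot.movep(tcpU(-84+s,100,th,wd),R)
robot.servo_line(tcpU(-84+s,73,th,wd),feed=60)
robot.hold(.2)
o=robot.observe(); F0=o['contact_force']; print(o['t'],wd,o['joints'].round(2),F0,o['tcp_pos']-tcpU(-84+s,73,th,wd))
uz=73
while uz>58:
    uz-=.7; robot.servo_line(tcpU(-84+s,uz,th,wd),feed=20); 
    o=robot.observe(); dF=o['contact_force']-F0
    u=untin(o['tcp_pos']); print(round(uz,1),u.round(1),dF.round(2))
    if dF[2]>2.5: break
print(o['t']); np.save('F0.npy',F0); np.save('uz.npy',uz)
snap('wrist','w2.png');snap('scene','s2.png')
```

```text
6.525 67.18994089494484 [-0.06  0.37  0.36  2.33 -1.1   0.28  1.4 ] [0.30671618 0.22169815 0.44979398] [ 0.39899709 -0.00346911  0.6135857 ]
72.3 [-52.4   0.1  60.8] [-0.69 -0.17 -0.27]
71.6 [-52.5   0.   60. ] [-0.39 -0.59  0.1 ]
70.9 [-52.5   0.   59.3] [-0.19  0.09 -0.72]
70.2 [-52.5   0.   58.6] [-1.12 -0.58 -0.51]
69.5 [-52.4   0.   58. ] [ 0.66 -0.91 -1.13]
68.8 [-52.5  -0.   57.3] [-0.62 -0.62 -0.91]
68.1 [-52.5   0.   56.5] [-0.39 -0.07  0.13]
67.4 [-52.4   0.   55.9] [ 0.26 -0.69  0.37]
66.7 [-52.4  -0.   55.3] [-1.17 -0.48  0.71]
66.0 [-52.3  -0.1  54.7] [-2.22 -0.36  2.98]
9.025
```

View pics/w2.png

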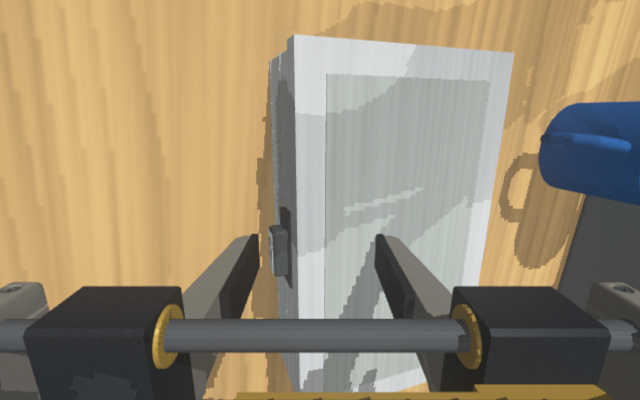

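Run:
```python
from h import *
th=np.radians(70); wd=67.19; s=wd*np.sin(th); F0=np.load('F0.npy'); uz=65.6
lx=-84
while lx<-66:
    lx+=5 if lx<-80 else 1.0
    robot.servo_line(tcpU(lx+s,uz,th,wd),feed=25)
    o=robot.observe(); dF=o['contact_force']-F0; u=untin(o['tcp_pos'])
    fx=dF@tx; print(round(lx,1),(u[0]-s/2).round(1),u.round(1),'Fx',fx.round(2),'Fz',dF[2].round(2))
    if fx<-7.5 : break
print(o['t']); np.save('lx.npy',lx)
snap('wrist','w3.png')
```

```text
-79 -79.2 [-47.6  -0.1  54. ] Fx -4.3 Fz 5.73
-78.0 -78.6 [-47.   -0.   53.9] Fx -5.44 Fz 6.03
-77.0 -77.8 [-46.2  -0.   53.9] Fx -5.93 Fz 6.82
-76.0 -77.2 [-45.6  -0.   53.7] Fx -7.1 Fz 7.2
-75.0 -76.5 [-44.9  -0.   53.7] Fx -8.44 Fz 9.07
10.475
```

View pics/w3.png

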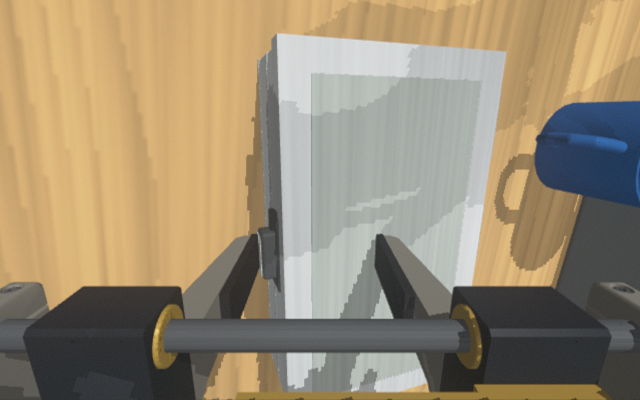

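Run:
```python
from h import *
th=np.radians(70); wd=67.19; s=wd*np.sin(th); F0=np.load('F0.npy'); uz=66.4
lx=float(np.load('lx.npy'))
def rep():
    o=robot.observe(); dF=o['contact_force']-F0; u=untin(o['tcp_pos']); fx=dF@tx
    print(round(lx,1),round(uz,2),'Lx',(u[0]-s/2).round(1),u.round(1),'Fx',fx.round(2),'Fz',dF[2].round(2)); return fx,dF[2],u,o
robot.servo_line(tcpU(lx+s,uz,th,wd),feed=25); rep()
while lx<-66:
    lx+=1.0
    robot.servo_line(tcpU(lx+s,uz,th,wd),feed=25)
    fx,fz,u,o=rep()
    if fz>5: uz+=.4
    if fz<1: uz-=.3
    if u[0]-s/2>-69.9 or fx<-12: break
print(o['t']); np.save('lx.npy',lx); np.save('uz.npy',uz)
snap('wrist','w4.png')
```

```text
-75.0 66.4 Lx -76.5 [-45.    0.   54.2] Fx -7.11 Fz 4.95
-74.0 66.4 Lx -75.6 [-44.1   0.   54.2] Fx -6.98 Fz 6.51
-73.0 66.8 Lx -75.0 [-43.5   0.   54.3] Fx -6.74 Fz 3.53
-72.0 66.8 Lx -74.3 [-42.7   0.   54.3] Fx -8.28 Fz 5.0
-71.0 67.2 Lx -73.6 [-42.    0.   54.4] Fx -7.96 Fz 3.03
-70.0 67.2 Lx -72.8 [-41.3   0.   54.3] Fx -9.09 Fz 3.6
-69.0 67.2 Lx -72.0 [-40.5   0.   54.3] Fx -10.15 Fz 5.33
-68.0 67.6 Lx -71.4 [-39.9   0.   54.4] Fx -10.0 Fz 2.09
-67.0 67.6 Lx -70.8 [-39.3   0.1  54.3] Fx -11.44 Fz 5.11
-66.0 68.0 Lx -70.8 [-39.2   0.   54.2] Fx -14.39 Fz 4.37
13.025
```

View pics/w4.png

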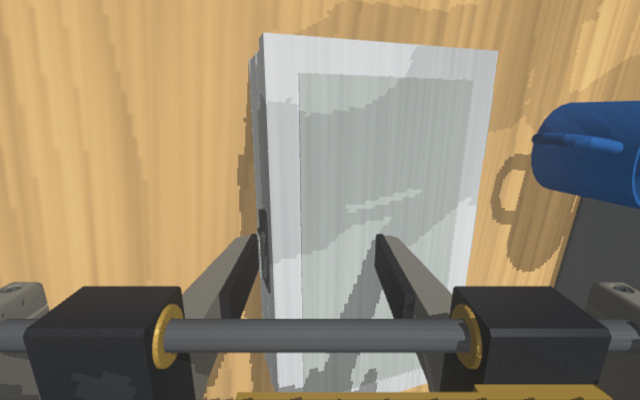

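Run:
```python
from h import *
th=np.radians(70); wd=67.19; s=wd*np.sin(th); c=wd*np.cos(th); F0=np.load('F0.npy')
lx=float(np.load('lx.npy')); uz=68.0
for k in range(12):
    uz+=.9; robot.servo_line(tcpU(lx+s,uz,th,wd),feed=25)
    o=robot.observe(); dF=o['contact_force']-F0; u=untin(o['tcp_pos']); fx=dF@tx
    print(round(uz,2),'Lx',(u[0]-s/2).round(1),u.round(1),'Fx',fx.round(2),'Fz',dF[2].round(2))
    if u[2]>59.2: break
print(o['t']); np.save('uz.npy',uz)
snap('wrist','w5.png'); snap('scene','s5.png')
```

```text
68.9 Lx -70.8 [-39.2   0.1  54.9] Fx -10.81 Fz 0.46
69.8 Lx -70.7 [-39.2   0.2  55.6] Fx -10.15 Fz -2.16
70.7 Lx -70.8 [-39.2   0.2  56.4] Fx -9.14 Fz -3.96
71.6 Lx -70.7 [-39.1   0.3  57.2] Fx -9.28 Fz -4.92
72.5 Lx -70.7 [-39.1   0.3  58.1] Fx -9.36 Fz -3.9
73.4 Lx -70.7 [-39.1   0.4  59. ] Fx -8.8 Fz -4.57
74.3 Lx -70.7 [-39.1   0.5  59.9] Fx -8.88 Fz -4.9
14.825
```

View pics/w5.png

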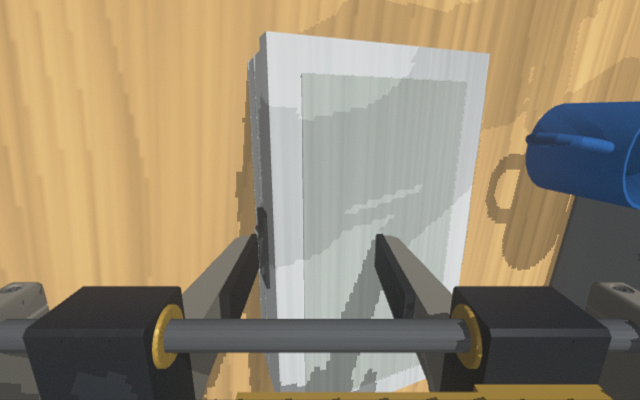

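Run:
```python
import cv2,numpy as np
a=[cv2.resize(cv2.imread(f'pics/{f}.png')[20:310,225:325],None,fx=2,fy=2) for f in('w3','w4','w5')]
b=cv2.resize(cv2.imread('pics/s5.png')[120:240,215:335],None,fx=1.6,fy=4.833,interpolation=cv2.INTER_CUBIC)
cv2.imwrite('pics/cmp.png',np.hstack(a)); 
cv2.imwrite('pics/s5c.png',cv2.resize(cv2.imread('pics/s5.png')[100:240,200:350],None,fx=4,fy=4,interpolation=cv2.INTER_CUBIC))
```

```text
(no output)
```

View pics/cmp.png

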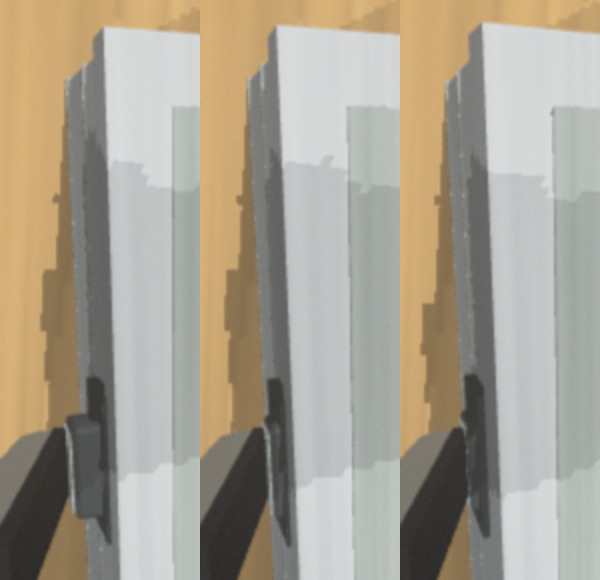

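View pics/s5c.png

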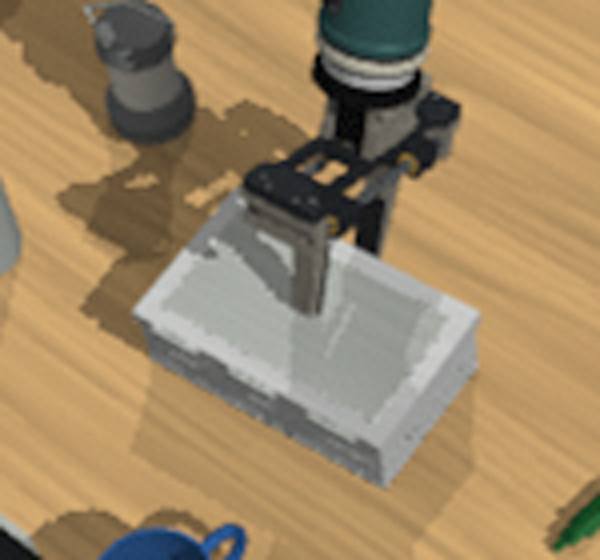

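```bash
python3 - <<'E'
from h import *
th0=np.radians(70); wd=67.19; F0=np.load('F0.npy')
ph=np.r_[.13,.22,np.linspace(.35,1.55,9)]
for phi in ph:
    th=th0+(np.pi/2-th0)*phi/1.55; r=72+14*phi/1.55
    robot.servo_line(tcpU(*arc(phi,r),th,wd),feed=35,rotation=pitched(YAW,th))
    o=robot.observe(); dF=o['contact_force']-F0; u=untin(o['tcp_pos']); 
    print(phi.round(2),o['t'],u.round(1),'Fx',(dF@tx).round(2),'Fz',dF[2].round(2))
    if abs(phi-.85)<.1: snap('scene','s6.png')
snap('wrist','w7.png'); snap('scene','s7.png')
E
python3 - <<'E'
import cv2,numpy as np
cv2.imwrite('pics/s67.png',np.hstack([cv2.resize(cv2.imread(f'pics/{f}.png')[80:240,200:350],None,fx=2.6,fy=2.6) for f in('s6','s7')]))
E
```

```text
0.13 15.2667 [-40.6   0.2  65.2] Fx -3.16 Fz 2.85
0.22 15.625 [-39.1  -0.1  73.1] Fx 1.07 Fz 0.59
0.35 16.075 [-38.5   0.1  83. ] Fx 1.04 Fz 0.66
0.5 16.575 [-35.4   0.1  94.7] Fx 0.54 Fz -0.11
0.65 17.0833 [-30.2   0.  106.1] Fx 0.57 Fz -0.43
0.8 17.5917 [-23.2   0.  116.8] Fx -0.03 Fz -0.49
0.95 18.1583 [-14.8  -0.  126.3] Fx -0.14 Fz -0.17
1.1 18.675 [ -5.1   0.  134.6] Fx 0.53 Fz 0.33
1.25 19.1917 [  5.9   0.  141.4] Fx 0.16 Fz 0.41
1.4 19.7083 [ 17.9  -0.  146.6] Fx -0.41 Fz -0.5
1.55 20.2333 [ 3.060e+01 -1.000e-01  1.498e+02] Fx -0.98 Fz -1.11
```

View pics/s67.png

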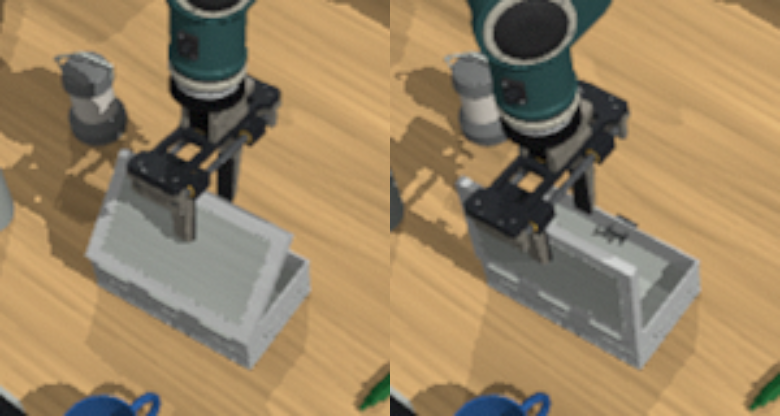

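Run:
```python
from h import *
wd=67.19
p=robot.observe()['tcp_pos']
robot.servo_line(p+4*tx,feed=60)
robot.servo_line(p+4*tx+np.array([0,0,75]),feed=150)
snap('scene','s8.png')
R=rv([0,0,-1],[-np.sin(.1),np.cos(.1),0])
robot.movep([420,344,170],R)
o=robot.observe(); print(o['t'],o['joints'].round(2),o['tcp_pos'])
ci=viewer.camera_info('wrist'); snap('wrist','w9.png')
for n in ['extractor_grip','peg1_mid']:
  for d in viewer.pinpoint(n,'wrist'):
    if d['confidence']>.2: X=w('wrist',d['at'],ci); print(n,round(d['confidence'],2),X.round(1),px('wrist',X,ci).round())
m=viewer.silhouettes('extractor_grip','wrist'); print([(d['confidence'],d['mask'].sum(),np.argwhere(d['mask']).mean(0)) for d in m])
import pickle; pickle.dump((ci,m),open('w9.pkl','wb'))
for y in (28,-28):
  for T in (60,65,68,70,75):
    th=np.radians(T); print(y,T,[None if (q:=kin.ik(tin([10,y,z]),pitched(YAW,th))) is None else q.round(2) for z in (5,180)])
```

```text
23.05 [-1.37  0.42  0.79  1.95 -0.37  0.93  1.27] [421.02992957 342.94395719 170.23266035]
extractor_grip 0.82 [472.8 344.6   9.3] [313. 231.]
extractor_grip 0.78 [320.9 303.8   8.7] [286.  83.]
extractor_grip 0.7 [248.6 451.7   8.2] [450.  17.]
extractor_grip 0.46 [491.9 268.6   5.3] [244. 240.]
peg1_mid 0.98 [475.  137.9   7.2] [126. 215.]
peg1_mid 0.39 [472.5 345.9   8.6] [314. 231.]
[(0.95, np.int64(1858), array([242.23196986, 313.91765339])), (0.86, np.int64(3223), array([ 25.24418244, 469.59882097])), (0.66, np.int64(1669), array([ 73.56680647, 298.57399641])), (0.34, np.int64(262), array([386.29389313, 210.70610687]))]
28 60 [array([ 1.2 ,  1.26, -1.34,  2.27,  1.98,  0.92, -1.17]), array([-0.88,  0.32,  1.24,  2.3 , -1.21,  0.52,  1.4 ])]
28 65 [array([ 1.05,  0.95, -1.11,  2.22,  1.78,  0.63, -1.2 ]), array([-0.68,  0.24,  0.97,  2.24, -0.81,  0.47,  1.01])]
28 68 [array([ 1.03,  0.94, -1.11,  2.18,  1.65,  0.66, -1.09]), array([-0.54,  0.22,  0.79,  2.19, -0.61,  0.49,  0.8 ])]
28 70 [array([ 0.55,  0.61, -0.49,  2.19,  1.22,  0.18, -0.89]), array([-0.76,  0.31,  1.08,  2.18, -0.74,  0.6 ,  0.93])]
28 75 [array([-0.17,  0.57,  0.37,  2.17, -0.99,  0.3 ,  1.15]), array([-0.91,  0.56,  1.37,  2.12, -0.94,  0.87,  1.08])]
-28 60 [array([ 1.19,  0.99, -1.1 ,  2.22,  1.93,  0.56, -1.18]), array([-0.65,  0.34,  1.13,  2.25, -1.21,  0.58,  1.5 ])]
-28 65 [array([ 1.  ,  0.79, -0.88,  2.18,  1.67,  0.37, -1.08]), array([-0.57,  0.31,  1.01,  2.19, -0.94,  0.57,  1.22])]
-28 68 [array([ 0.84,  0.69, -0.69,  2.15,  1.38,  0.26, -0.87]), array([-0.4 ,  0.27,  0.78,  2.15, -0.7 ,  0.55,  0.99])]
-28 70 [array([ 0.19,  0.56,  0.09,  2.17, -1.11,  0.19,  1.43]), array([-0.44,  0.29,  0.82,  2.12, -0.67,  0.59,  0.95])]
-28 75 [array([-0.04,  0.59,  0.34,  2.12, -0.94,  0.34,  1.21]), array([-0.75,  0.57,  1.32,  2.07, -0.95,  0.9 ,  1.17])]
```

View pics/w9.png

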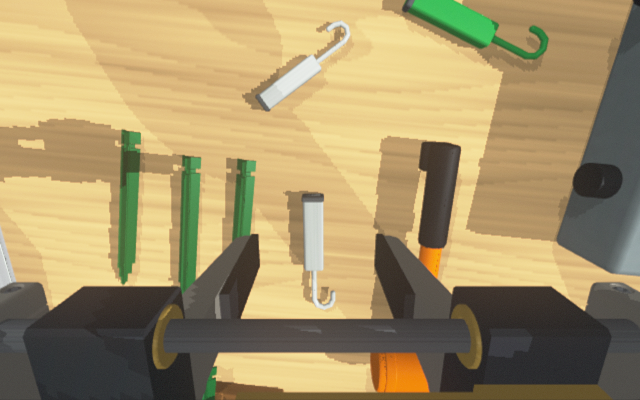

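View pics/s8.png

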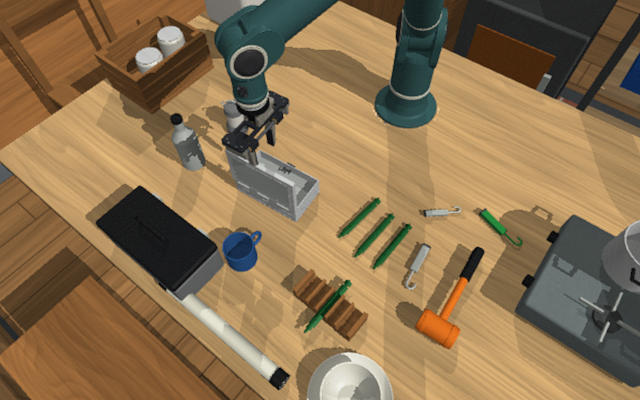

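Run:
```python
from h import *
import pickle
ci,m=pickle.load(open('w9.pkl','rb')); M=m[0]['mask']
for r in range(190,312,6):
    c=np.where(M[r])[0]
    if len(c): print(r,c.min(),c.max(),onplane('wrist',(c.min()+c.max())/2,r,16,ci).round(1))
im=cv2.imread('pics/w9.png')[180:320,260:380]; cv2.imwrite('pics/w9c.png',cv2.resize(im,None,fx=4,fy=4,interpolation=cv2.INTER_CUBIC))
```

```text
196 302 323 [430.4 340.6  16. ]
202 303 322 [437.  341.2  16. ]
208 303 322 [443.6 341.8  16. ]
214 303 322 [450.3 342.5  16. ]
220 303 322 [457.1 343.1  16. ]
226 303 322 [464.  343.7  16. ]
232 303 322 [470.9 344.4  16. ]
238 303 322 [477.9 345.1  16. ]
244 304 322 [484.9 346.3  16. ]
250 304 322 [492.1 346.9  16. ]
256 304 322 [499.3 347.6  16. ]
262 304 322 [506.6 348.3  16. ]
268 304 322 [514. 349.  16.]
274 311 316 [521.4 350.3  16. ]
280 311 316 [529. 351.  16.]
286 312 316 [536.6 352.3  16. ]
292 312 334 [543.4 363.4  16. ]
298 312 334 [551.2 364.2  16. ]
304 314 332 [559.1 365.   16. ]
```

View pics/w9c.png

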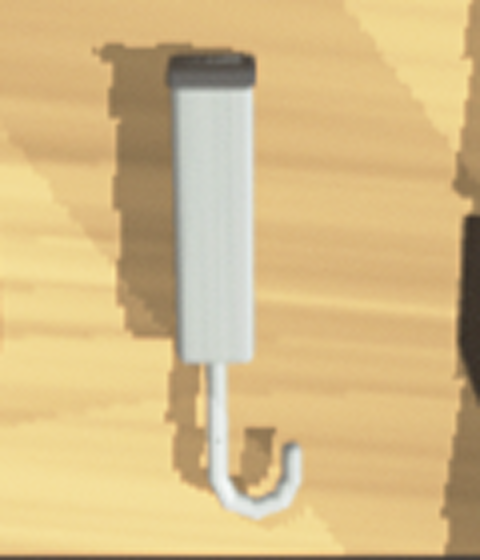

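Run:
```python
from h import *
o=robot.observe(); T=Ro.from_rotvec(o['tcp_rot']).as_matrix(); wd=o['grip_width']*92; print(wd)
im=cv2.imread('pics/w9.png')
for t,c in ((0,(0,0,255)),(8,(0,255,0)),(18,(255,0,0))):
  for zz in (-10,10):
    P=[px('wrist',o['tcp_pos']+T@np.array([a,sg*(wd/2+t),zz])) for sg in (1,-1) for a in (0,-19,-60)]
    print(t,zz,np.round(P[:3]).tolist())
    for q in P: cv2.circle(im,tuple(int(v) for v in q),2,c,-1)
cv2.imwrite('pics/w9d.png',cv2.resize(im[210:400,160:480],None,fx=2.5,fy=2.5))
```

```text
67.21879305594851
0 -10 [[373.0, 232.0], [380.0, 246.0], [400.0, 288.0]]
0 10 [[372.0, 264.0], [378.0, 281.0], [396.0, 332.0]]
8 -10 [[387.0, 232.0], [395.0, 246.0], [420.0, 288.0]]
8 10 [[385.0, 264.0], [393.0, 281.0], [416.0, 332.0]]
18 -10 [[405.0, 232.0], [415.0, 246.0], [446.0, 288.0]]
18 10 [[402.0, 264.0], [411.0, 281.0], [440.0, 332.0]]
```

View pics/w9d.png

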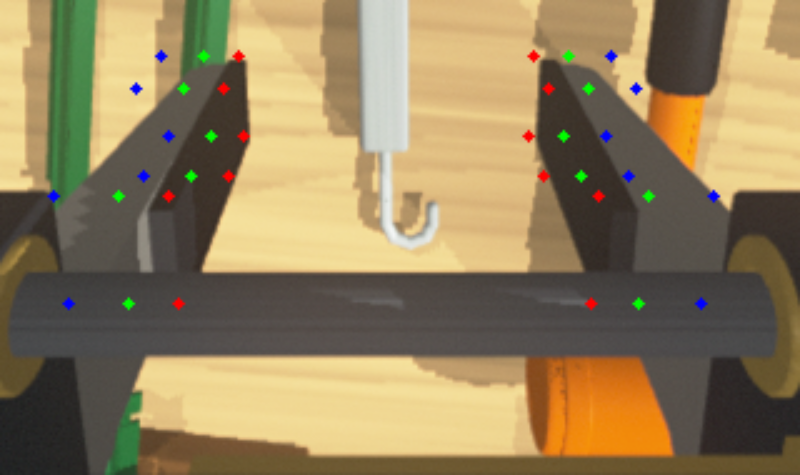

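```bash
python3 - <<'E'
from h import *
ye=.101; e=np.array([np.cos(ye),np.sin(ye),0]); C=np.array([472.7,344.7,0])+10*e
R=rv([0,0,-1],[-np.sin(ye),np.cos(ye),0])
grip(.46,40)
robot.movep(C+[0,0,70],R)
robot.servo_line(C+[0,0,8.0],feed=70)
o=robot.observe(); print(o['t'],o['joints'].round(2),o['tcp_pos']-C,o['contact_force'])
snap('wrist','w10.png')
grip(0.0,40)
o=robot.observe(); print(o['t'],'width',o['grip_width']*92,o['tcp_pos']-C,o['contact_force'])
snap('wrist','w11.png')
E
python3 -c "
import cv2,numpy as np
cv2.imwrite('pics/w1011.png',np.hstack([cv2.imread('pics/w%d.png'%i)[150:350,120:520] for i in (10,11)]))"
```

```text
25.3667 [-1.13  0.73  0.61  1.89 -0.62  0.71  1.52] [0.39076332 0.06675283 8.30249407] [-0.69988583  0.62516648 -0.01755657]
25.8583 width 21.445270293962086 [0.09626936 0.02315899 8.25637704] [-0.24254939 -0.3554329   2.39485463]
```

View pics/w1011.png

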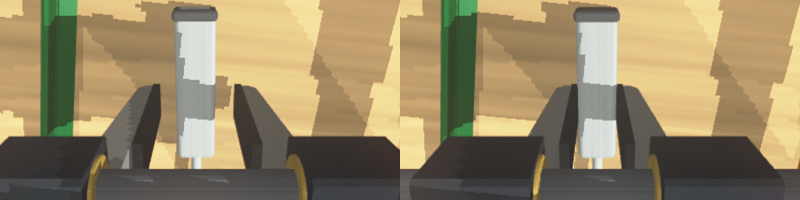

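Run:
```python
from h import *
p=robot.observe()['tcp_pos']
robot.servo_line([p[0],p[1],200],feed=180)
al=np.radians(21); th=np.pi/2-al; R=pitched(YAW,th,-1)
ax=np.array([np.sin(al),0,-np.cos(al)])
F=np.array([0,-30,13.6])
q=kin.ik(tin(F-205*ax),R); print(q)
robot.movep(tin(F-205*ax),R)
robot.hold(.1)
o=robot.observe(); print(o['t'],o['joints'].round(2),untin(o['tcp_pos']),o['grip_width']*92,o['contact_force'])
for d in (205,150,100,50,5): print(d,None if (q:=kin.ik(tin(F-d*ax),R)) is None else q.round(2))
snap('scene','s12.png');snap('wrist','w12.png')
```

```text
[-0.98523063  0.14939536  1.47886218  2.27776363 -0.61602015  0.62145546
 -2.10561639]
30.125 [-0.99  0.15  1.48  2.28 -0.62  0.62 -2.11] [-73.31258684 -29.84933365 205.00741481] 21.26165024517715 [ 1.54362864  1.29556886 -0.71450454]
205 [-0.99  0.15  1.48  2.28 -0.62  0.62 -2.11]
150 [-0.48  0.24  0.92  2.28 -0.8   0.52 -1.98]
100 [-0.27  0.35  0.68  2.27 -1.    0.44 -1.81]
50 [-0.16  0.46  0.54  2.25 -1.23  0.39 -1.61]
5 [ 0.11  0.53  0.2   2.21 -1.29  0.24 -1.54]
```

View pics/s12.png

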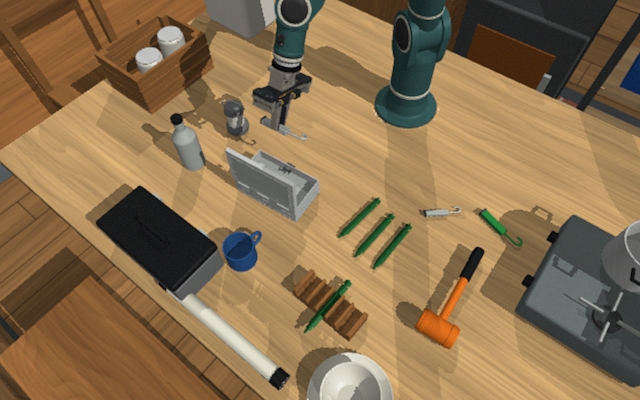

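View pics/w12.png

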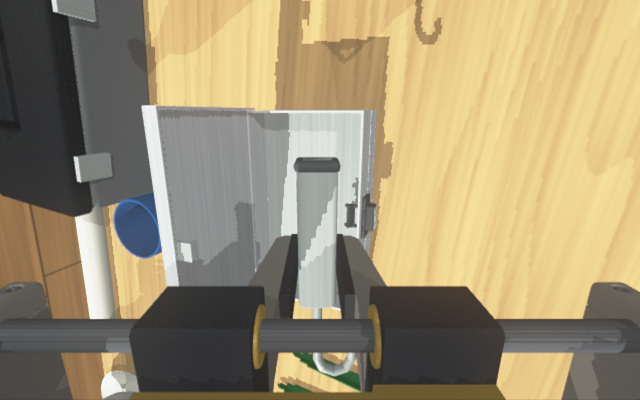

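```bash
python3 - <<'E'
from h import *
al=np.radians(20); R=pitched(YAW,np.pi/2-al,-1)
ax=np.array([np.sin(al),0,-np.cos(al)])
F=np.array([-1.5,-30,13.6])
robot.servo_line(tin(F-120*ax),feed=120,rotation=R)
robot.servo_line(tin(F-45*ax),feed=100,rotation=R)
o=robot.observe(); print(o['t'],o['joints'].round(2),untin(o['tcp_pos']),o['grip_width']*92,o['contact_force'])
for d in (20,0,-3): print(d,None if (q:=kin.ik(tin(F-d*ax),R)) is None else q.round(2))
snap('scene','s13.png');snap('wrist','w13.png')
E
python3 -c "
import cv2,numpy as np
a=cv2.resize(cv2.imread('pics/s13.png')[80:240,190:350],(480,480)); b=cv2.imread('pics/w13.png')[:,150:470]
cv2.imwrite('pics/sw13.png',np.hstack([a,cv2.resize(b,(320,480))[:,:]]))"
```

```text
32.125 [-0.28  0.51  0.68  2.24 -1.28  0.46 -1.59] [-16.79419743 -30.34770013  56.32965154] 21.60525515526993 [ 0.19112006  0.30704935 -2.46803945]
20 [-0.1   0.52  0.45  2.22 -1.28  0.36 -1.57]
0 [ 0.04  0.54  0.28  2.2  -1.28  0.27 -1.56]
-3 [ 0.06  0.55  0.25  2.2  -1.28  0.26 -1.55]
```

View pics/sw13.png

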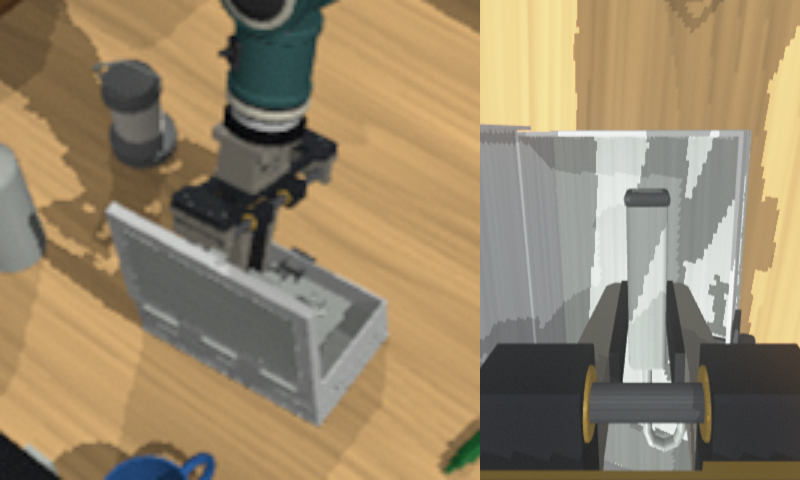

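View pics/w13.png

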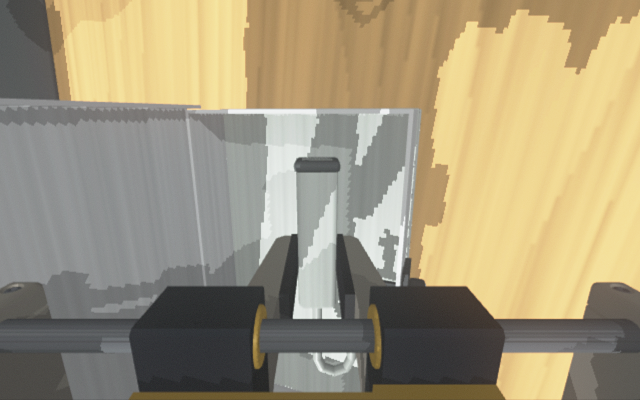

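Run:
```python
from h import *
al=np.radians(20); R=pitched(YAW,np.pi/2-al,-1)
ax=np.array([np.sin(al),0,-np.cos(al)])
F=np.array([-1.5,-30,13.6])
robot.servo_line(tin(F-20*ax),feed=70)
o=robot.observe(); F0=o['contact_force']; print(F0)
robot.servo_line(tin(F-5*ax),feed=40); robot.hold(.1)
o=robot.observe(); print((o['contact_force']-F0).round(2)); F0=(F0+o['contact_force'])/2
d=5
while d>-5:
    d-=1; robot.servo_line(tin(F-d*ax),feed=20)
    o=robot.observe(); dF=o['contact_force']-F0; print(d,untin(o['tcp_pos']).round(1),dF.round(2))
    if dF[2]>3: break
print(o['t'],o['grip_width']*92,o['joints'].round(2)); np.save('d.npy',d); np.save('F0b.npy',F0)
snap('wrist','w14.png'); snap('top','t14.png')
```

```text
[-0.28202339  0.58829335 -2.02229967]
[ 0.1  -0.3   0.61]
4 [ -2.8 -29.9  17.4] [-0.71 -0.42 -0.09]
3 [ -2.5 -30.   16.4] [-0.77 -0.93 -0.18]
2 [ -2.2 -30.   15.4] [1.22 0.14 0.22]
1 [ -1.9 -30.   14.5] [ 0.01 -0.89  0.08]
0 [ -1.5 -30.   13.5] [ 0.78 -1.35  0.37]
-1 [ -1.3 -30.   13.2] [-3.98  0.94  9.21]
34.8583 21.437107110641147 [ 0.05  0.54  0.27  2.2  -1.28  0.27 -1.55]
```

View pics/w14.png

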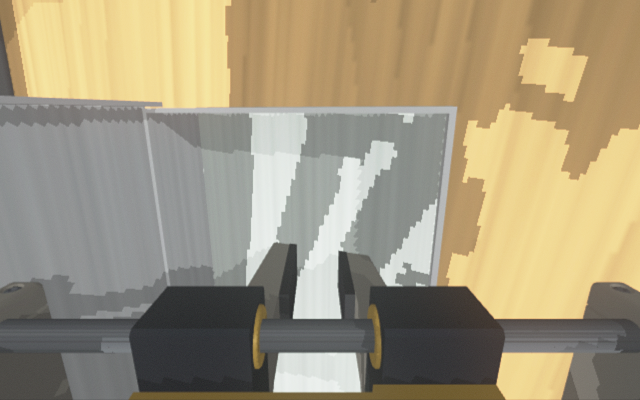

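Run:
```python
from h import *
snap('scene','s15.png');snap('wrist','w15.png'); o=robot.observe(); print(o['t'],o['grip_width']*92,o['contact_force'])
a=cv2.resize(cv2.imread('pics/s15.png')[80:240,190:350],(480,480),interpolation=cv2.INTER_CUBIC)
b=cv2.resize(cv2.imread('pics/w15.png')[220:380,260:380],(320,480),interpolation=cv2.INTER_CUBIC)
cv2.imwrite('pics/c15.png',np.hstack([a,b]))
```

```text
35.0583 21.58531527837335 [-4.27499     0.09421576  6.91153592]
```

View pics/c15.png

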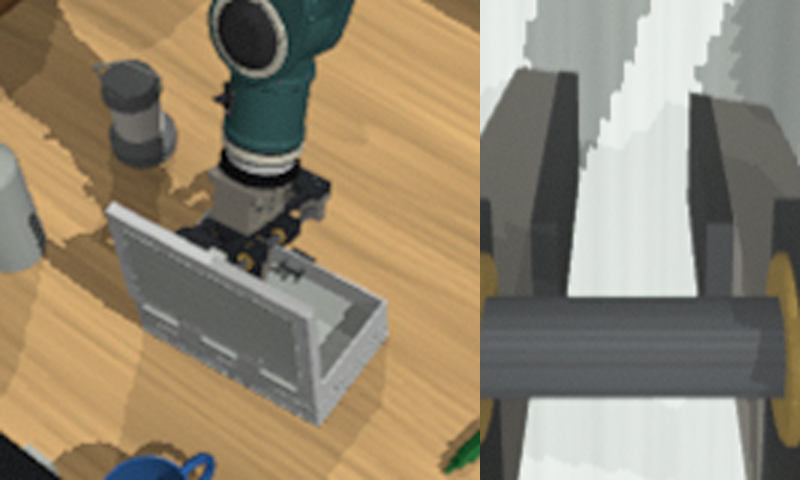

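View pics/t14.png

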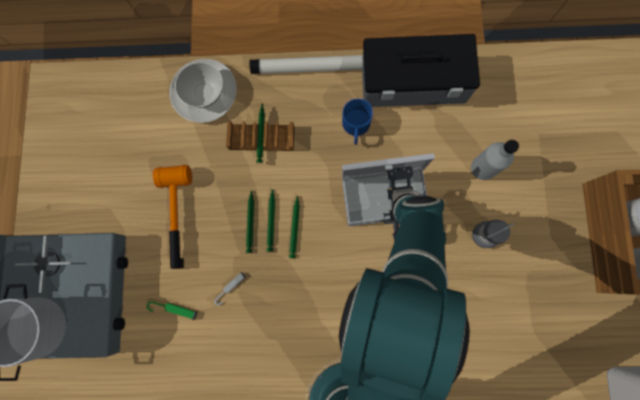

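Run:
```python
from h import *
for c in ('wrist','scene','top'):
    viewer.read_camera(c); ci=viewer.camera_info(c)
    for d in viewer.pinpoint('extractor_grip',c): X=w(c,d['at'],ci); print(c,round(d['confidence'],2),X.round(1),untin(X).round(1),px(c,X,ci).round())
o=robot.observe(); print(o['t'],o['contact_force'],o['wrist_torque'])
a=cv2.imread('pics/w13.png');b=cv2.imread('pics/w15.png')
cv2.imwrite('pics/c16.png',np.hstack([cv2.resize(x[130:400,230:420],None,fx=2.1,fy=2.1) for x in (a,b)]))
t=cv2.imread('pics/t14.png')[140:240,330:450]; cv2.imwrite('pics/t14c.png',cv2.resize(t,None,fx=5,fy=5,interpolation=cv2.INTER_CUBIC))
```

```text
scene 0.61 [247.7 450.6  10. ] [-237.5  592.1   10. ] [493. 222.]
scene 0.52 [319.5 304.5   7.4] [-180.7  439.6    7.4] [436. 213.]
top 0.79 [319.1 305.5   7.7] [-180.9  440.7    7.7] [234. 283.]
top 0.63 [246.6 453.8  11.6] [-238.2  595.5   11.6] [179. 311.]
35.3583 [-3.26231939  1.27064235  7.49927801] [0.14911724 0.97903586 0.02354913]
```

View pics/c16.png

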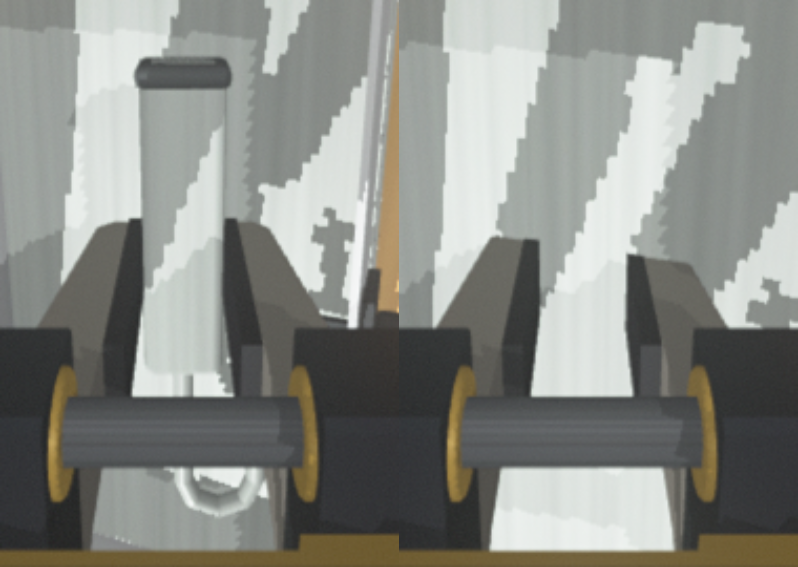

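View pics/t14c.png

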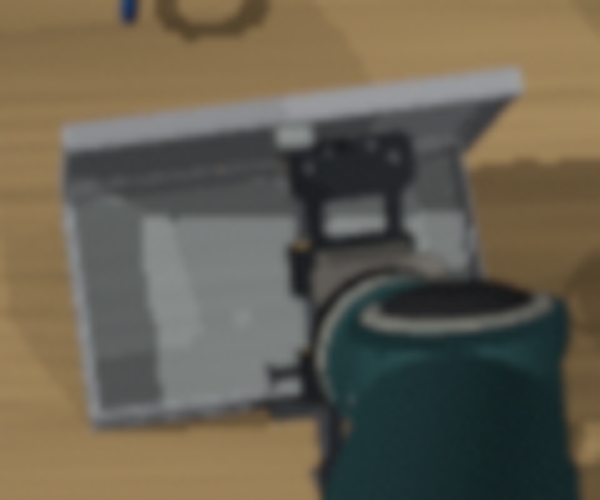

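The wrist view hides everything below about z = 32, fingertips included. However, nothing resisted the tool there. The floor contact came at TCP z = 13.5, as computed, and the jaw is still held open at 21.4 mm, so the extractor is still gripped. I'll ease the press and then open in small steps, so that it rolls flat gently.

Run:
```python
from h import *
al=np.radians(20); R=pitched(YAW,np.pi/2-al,-1)
ax=np.array([np.sin(al),0,-np.cos(al)]); F=np.array([-1.5,-30,13.6]); F0=np.load('F0b.npy')
def rep(tag):
    o=robot.observe(); print(tag,round(o['t'],2),untin(o['tcp_pos']).round(1),'w',(o['grip_width']*92).round(2),(o['contact_force']-F0).round(2))
robot.servo_line(tin(F+0.3*ax),feed=20); rep('ease')
grip(0.0,8); rep('8N')
for wd in (22.3,22.9,23.5,24.1,24.7,25.3,25.9,26.5,27.2,28):
    grip(wd/92,8); rep(wd)
snap('wrist','w17.png'); snap('top','t17.png')
```

```text
Traceback (most recent call last):
AttributeError: 'float' object has no attribute 'round'
```

Run:
```python
from h import *
al=np.radians(20)
ax=np.array([np.sin(al),0,-np.cos(al)]); F=np.array([-1.5,-30,13.6]); F0=np.load('F0b.npy')
def rep(tag):
    o=robot.observe(); print(tag,round(o['t'],2),untin(o['tcp_pos']).round(1),'w',round(o['grip_width']*92,2),(o['contact_force']-F0).round(2))
rep('now'); grip(0.0,8); rep('8N')
for wd in (22.3,22.9,23.5,24.1,24.7,25.3,25.9,26.5,27.2,28):
    grip(wd/92,8); rep(wd)
snap('wrist','w17.png'); snap('top','t17.png')
```

```text
now 35.61 [ -1.3 -30.1  13.4] w 21.35 [-0.19 -0.92  2.34]
8N 35.83 [ -1.3 -30.1  13.4] w 21.94 [ 0.11 -0.21  2.43]
22.3 36.04 [ -1.3 -30.1  13.4] w 22.02 [ 0.07 -0.18  1.78]
22.9 36.26 [ -1.2 -29.9  13.4] w 22.95 [ 0.85 -0.61  1.47]
23.5 36.48 [ -1.3 -29.9  13.4] w 23.64 [ 0.86 -0.83  0.9 ]
24.1 36.69 [ -1.4 -29.9  13.3] w 24.2 [0.57 0.27 1.78]
24.7 36.91 [ -1.4 -30.   13.3] w 24.69 [ 0.17 -0.52  1.69]
25.3 37.12 [ -1.4 -30.   13.3] w 25.25 [ 0.73 -0.94  1.64]
25.9 37.34 [ -1.4 -30.   13.3] w 26.1 [ 0.51 -0.69  1.42]
26.5 37.56 [ -1.4 -30.   13.3] w 26.54 [ 1.27 -1.2   0.81]
27.2 37.77 [ -1.4 -30.   13.3] w 27.58 [ 0.36 -0.51  2.53]
28 37.99 [ -1.4 -30.   13.3] w 27.8 [ 1.09 -0.55  2.66]
```

View pics/w17.png

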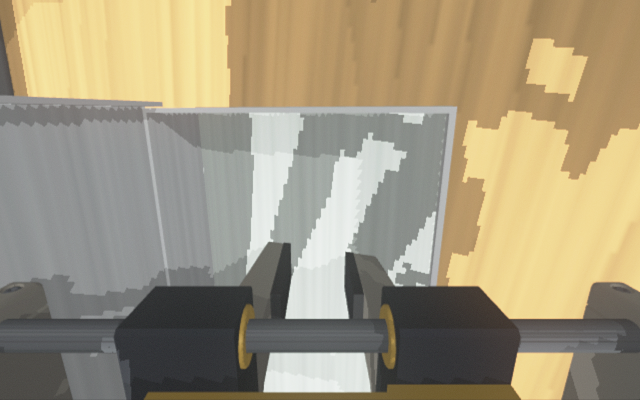

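```bash
python3 - <<'E'
from h import *
al=np.radians(20)
ax=np.array([np.sin(al),0,-np.cos(al)]); F=np.array([-1.5,-30,13.6]); F0=np.load('F0b.npy')
def rep(tag):
    o=robot.observe(); print(tag,round(o['t'],2),untin(o['tcp_pos']).round(1),'w',round(o['grip_width']*92,2),(o['contact_force']-F0).round(2))
robot.servo_line(tin(F-1*ax),feed=20); grip(31/92,8); rep('open')
robot.servo_line(tin(F-8*ax),feed=25); rep('8')
robot.servo_line(tin(F-30*ax),feed=40); rep('30')
robot.servo_line(tin(F-120*ax),feed=110); rep('120')
snap('wrist','w18.png')
robot.servo_line(tin(F-200*ax),feed=150); rep('200')
snap('wrist','w19.png'); snap('scene','s19.png'); snap('top','t19.png')
E
python3 -c "
import cv2,numpy as np
a=cv2.resize(cv2.imread('pics/s19.png')[120:230,210:340],None,fx=3,fy=3); b=cv2.resize(cv2.imread('pics/w19.png')[80:400,130:450],(390,330))
cv2.imwrite('pics/sw19.png',np.hstack([a,b]))"
```

```text
open 38.6 [ -2.  -30.   14.5] w 30.65 [ 0.9  -0.59  1.56]
8 39.03 [ -4.1 -30.   21.4] w 31.14 [-0.43 -0.99  1.8 ]
30 39.73 [-11.6 -29.8  42. ] w 31.06 [ 0.32 -0.71  1.78]
120 40.7 [-42.6 -29.7 126. ] w 30.91 [ 0.32 -0.46  1.75]
200 41.43 [-70.  -29.6 201.1] w 31.15 [ 0.61 -1.2   1.54]
```

View pics/sw19.png

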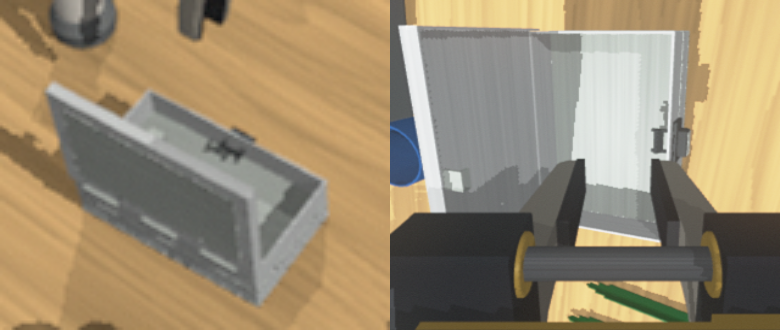

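View pics/w18.png

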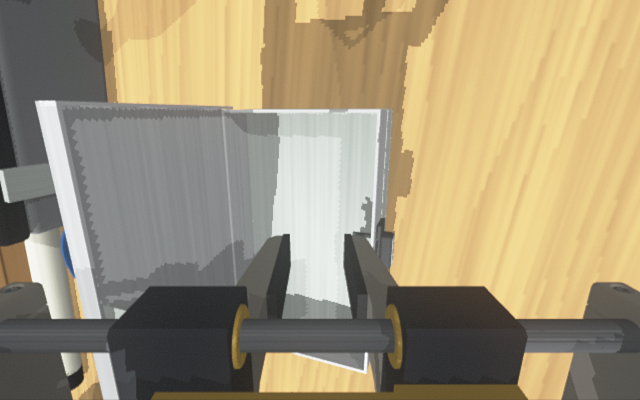

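Run:
```python
from h import *
ci=viewer.camera_info('wrist'); o=robot.observe(); print(o['t'])
im=cv2.imread('pics/w19.png')
def ln(a,b,c):
    p=[tuple(int(round(4*v)) for v in px('wrist',tin(q),ci)) for q in (a,b)]
    cv2.line(im4,p[0],p[1],c,1)
im4=cv2.resize(im,None,fx=4,fy=4,interpolation=cv2.INTER_CUBIC)
for z,c in ((2,(0,0,255)),(32,(0,255,0)),(64,(255,0,0))):
    P=[(-61,-106,z),(61,-106,z),(61,106,z),(-61,106,z)]
    for i in range(4): ln(P[i],P[(i+1)%4],c)
ln((-11,-82,18),(-11,6,18),(0,255,255));ln((11,-82,18),(11,6,18),(0,255,255))
cv2.imwrite('pics/w19o.png',cv2.resize(im4[320:1200,840:1800],(800,733))[:600])
b=cv2.resize(cv2.imread('pics/t19.png')[140:240,330:450],None,fx=5,fy=5,interpolation=cv2.INTER_CUBIC);cv2.imwrite('pics/t19c.png',b)
```

```text
41.5833
```

View pics/w19o.png

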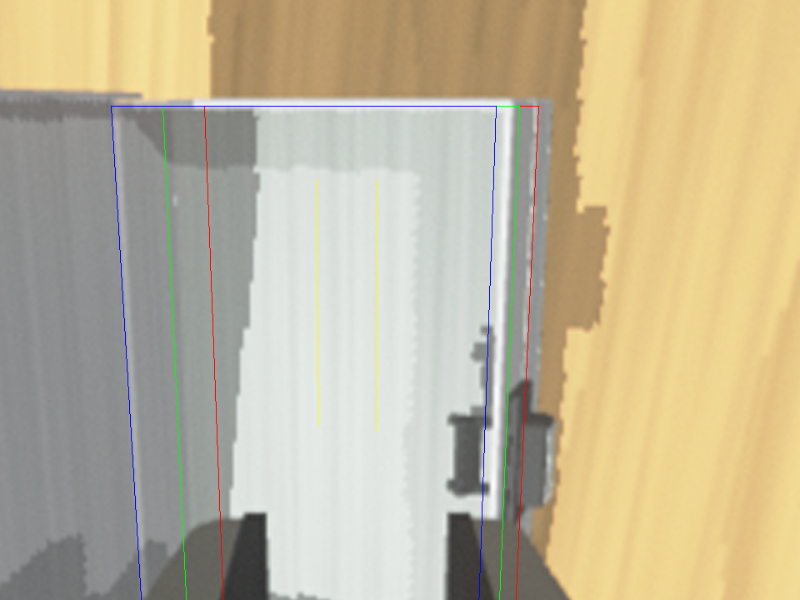

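View pics/t19c.png

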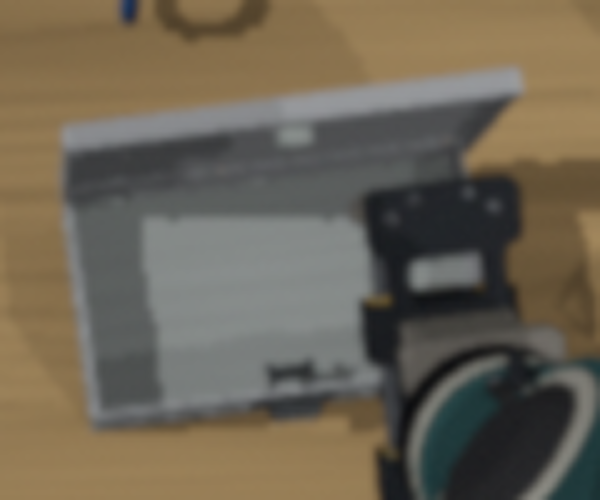

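Run:
```python
from h import *
p=robot.observe()['tcp_pos']; robot.servo_line(p+np.array([-30,0,60]),feed=150)
im=snap('scene','s20.png'); 
for n in ('peg1_mid','mallet_mid','block_mid','mug'):
    for d in viewer.pinpoint(n,'scene')[:3]: print(n,round(d['confidence'],2),w('scene',d['at']).round(0))
print([round(d['confidence'],2) for d in viewer.silhouettes('extractor_grip','scene')],robot.observe()['t'])
```

```text
peg1_mid 0.59 [471. 134.   8.]
mallet_mid 0.86 [564. 474.  33.]
mallet_mid 0.33 [ 603. -113.  197.]
block_mid 0.68 [731. 226.  23.]
mug 0.61 [771. -48.  -1.]
[0.87, 0.49] 42.475
```

View pics/s20.png

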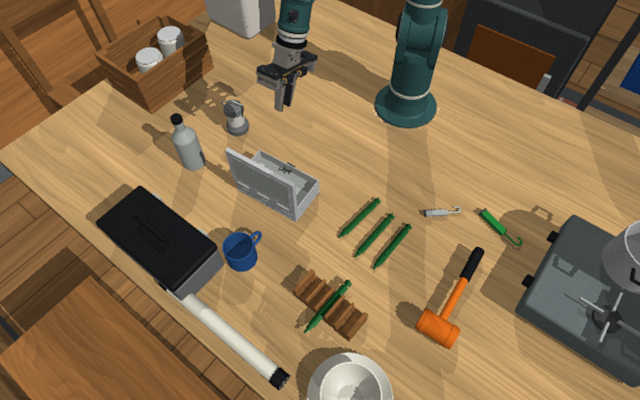

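The scene view shows the lid upright at about (262,180) and the gripper clear and empty. The pegs, block, mallet, mug, flask and lantern are where they started.

```bash
python3 -c "
from cell import robot
robot.hold(.3); robot.job_done(); print(robot.observe()['t'])"
```

```text
the job is handed in; nothing more can be done
the job is handed in; nothing more can be done
```

I opened the tin under control and laid the larger grey extractor down inside it, then handed the job in at about 43 s of the 61 s allowed. The one thing I couldn't confirm is the extractor lying on the tin floor, because no camera shows it there.

**Opening:** One finger rested on the lid while the other pushed the catch until it would go no further. I held the catch in while the lid's front edge rose about 10 mm. The finger then followed the lid round over about 5 s until it stood upright against its stop. It still stands open by itself in the last picture.

**Placing:** I gripped the extractor by its handle and entered the tin tilted 20° to clear the open lid. I lowered it until it touched the floor, at the height I had calculated for the 2 mm floor. The touch peaked at about 9 N, and I eased it to about 2 N. Then I opened the fingers in steps of about 0.6 mm so that it rolled flat rather than dropped.

**Checks that agree:**
- The extractor's weight left the wrist reading on release, and the gripper came out empty.
- In the last picture the lid is open and the other things are in their original places.

**Check that disagrees:** In the pictures the inside of the tin hides everything below about 32 mm, including my own fingertips when they were down there. The robot met no resistance at that height, so I take it as a drawing fault in the pictures. That the extractor lies flat and lengthwise rests on the touch, jaw-width and weight readings only.

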